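Work the pedal bin in the laundry without slamming its lid

ROBOT

A 7-joint arm with a two-finger parallel gripper is mounted at the origin on the work surface. World frame = base frame: x ahead of the robot, y to its left, z up, the work surface at z = 0. Lengths are in mm, angles in rad, forces in N, time in s.
With the tool pointing down it reaches from about 400 to 925 mm from the base axis. Payload 5.6 kg.
Tool frame: the origin (TCP) lies between the finger pads; the fingertips stand 8 mm ahead of it and the grasp point (between the pads) lies 11 mm behind it (ctrl.tips_ahead is the distance from the TCP to the fingertips, in mm); z points along the fingers, y is the line along which they close (so a half turn about z gives the same grasp; the last joint's range is limited). The gripper opens to 85 mm and grips with 20 to 120 N. Pads are 22 mm wide; open, the fingers measure 114 mm over their backs; the gripper's body (76 mm by 85 mm) begins 54 mm behind the grasp point. The pads swing forward as they close: fully open they stand 13 mm farther back than shut.
Start: joints at [1.194, 0.468, -0.012, 1.603, 0.006, 1.071, -0.056], TCP at [212.922, -614.144, 213.59] pointing down, gripper open.
Joint ranges: [-2.53, 2.53], [-0.31, 2.02], [-1.57, 1.55], [0.28, 2.44], [-1.29, 4.43], [0.15, 1.84], [-2.92, 2.92]. Speed limits (rad/s): [2.57, 2.57, 3.14, 3.14, 3.14, 3.14, 3.14].

INTERFACE

Orientations are given as a unit quaternion [x, y, z, w].
In Python, from workcell import ctrl gives the robot as it stands. Calls block until the motion is done:
- ctrl.move_ptp(position, orientation): joint-space move of the TCP to a pose.
- ctrl.movel(position, max_speed=150, ori=None, max_force=None): straight line of the TCP; ori=None keeps the orientation; max_speed is the mean speed in mm/s. With max_force (N) it stops when the force on the tool has changed by that much, and returns True; else False.
- ctrl.movej(angles): joint-space move.
- ctrl.grip(opening, squeeze=None): opening from 0.0 (shut) to 1.0 (fully open); squeeze is the grip in N (None keeps the last); returns when the fingers have stopped.
- ctrl.pause(seconds).
- ctrl.solve_ik(position, orientation): joint angles nearest the present ones, or None.
- ctrl.read_camera(name): name is "side" or "top" or "wrist"; returns a dict with "frame" (420x560x3 uint8, blue, green, red), "range_z" (420x560 float32, mm along the optical axis (not along the pixel's ray), 0 where there is no reading), "fovy" (degrees; the focal length in pixels is half the picture's height over the tangent of half this angle, whatever the lens; pixels are square), "cx", "cy" (the principal point, pixels), "T" (4x4, takes a point from camera to world coordinates). Camera axes: x right, y down, z forward; pixel columns grow to the right and rows downward; lengths in mm; the calibration is good to about 2 mm. A picture is of the moment at which its call begins.
A pose or a line that the arm cannot do raises ctrl.Unreachable and nothing moves.
- ctrl.finish_job(): hands the job in; it is judged then, once.
Readings, each from a call of its own:
- ctrl.get_time_s(): time.
- ctrl.get_joints(): joint angles.
- ctrl.get_dq(): joint speeds.
- ctrl.get_joint_efforts(): joint torques, N m.
- ctrl.get_eef_pos(): TCP position.
- ctrl.get_tool_rot(): TCP orientation.
- ctrl.get_ft_force(): force on the tool from outside, world axes, zero at the start.
- ctrl.get_ft_torque(): the same for the moment, N m.
- ctrl.get_finger_gap(): opening from 0.0 (shut) to 1.0 (fully open).
- ctrl.get_gripper_force(): force on a finger pad.
Only numpy, scipy, OpenCV 4.12 (cv2) and the standard library are available. Lean on these libraries where they do the work, as an engineer would, in place of code of your own. Each camera call takes 0.05 s, during which the arm holds its last target. There are 200 camera calls.

TASK

My hands are full of rubbish: open the steel pedal bin for me by pressing its foot pedal right down with your fingertips, keep the lid wide open for at least two seconds so I can drop it in, then let the pedal up slowly so that the lid comes down softly and does not slam. Work the pedal only: leave the lid untouched, do not shove, tip or lift the bin, and leave the bottles, tub and cup standing where they are.

Things in the scene. Friction and masses are not known exactly. Their poses are not given: they have to be found in the camera images.
- bin: round 5-litre brushed-steel pedal bin, loose on the tiles, about 1.7 to 2.5 kg with its contents: 207 mm across its black base, steel shell 200 mm across, 296 mm tall with the lid. Origin: centre of its underside; z up; the pedal sticks out of its front, along its own -x, and the lid hinge is at its back (+x). The line of the pedal lies along its x axis.
- pedal_pad (a point): centre of the top of the black rubber tread (36 mm along bin x, 58 mm wide) on the bin's steel foot pedal (42 x 64 mm). At rest: 156 mm in front of the bin's axis, 47 mm above the tiles; the pedal covers 36 to 78 mm out from the shell and slopes 7 degrees up outwards. Pressed right down this point is 31 mm lower (16 mm above the tiles), 158 mm in front. It moves with the pedal.
- bin_pedal (a joint): angle of the foot pedal, rad: 0 up (at rest, lid shut), 0.24 right down on its stop. A lever on a cross pin 30 mm in front of the bin's axis, 25 mm up. Takes about 7 to 10 N at the tread at first, 2 to 5 N near its stop; the lid's weight and a weak spring bring it back up, undamped: a pedal let go lets the lid slam.
- bin_lid (a joint): angle of the steel lid about its hinge, rad: 0 shut, 1.25 wide open. Linked to the pedal inside the bin: lid angle = 5.2 x pedal angle.
- lid_front (a point): front edge of the domed steel lid (207 mm across, 26 mm high), 212 mm from the hinge axis; 276 mm above the tiles when shut, 53 mm back from the middle of the tread, so a wide gripper or wrist held upright over the pedal passes close to it; leaning the tool's back 20 to 30 degrees away from the bin clears it. It swings up and back, away from the pedal.
- jug: bystander: pink detergent jug with a red cap, 75 x 130 mm, 247 mm tall, loose, behind the bin. Origin: centre of its underside.
- softener: bystander: light blue softener bottle, 66 mm across, 210 mm tall, loose, behind the bin to one side. Origin: centre of its underside.
- tub: bystander: white tub with a green lid, 84 mm across, 85 mm tall, loose, beside the bin. Origin: centre of its underside.
- dose_cup: bystander: open blue measuring cup, 58 mm across, 48 mm tall, light and loose, to one side of the pedal. Origin: centre of its underside.

How it is judged:
By the outcome, as a careful person would: the job done as asked, in the order asked, and still so for the second after the job is handed in, with the robot touching nothing.
It also fails if it takes over 48 s, if anything falls off the work surface, if the arm or the gripper's body presses on something with over 40 N, if the wrist force passes 120 N, or if a joint passes its speed limit or range.

## Working session

There is one attempt and no reset: what is moved stays moved. The work goes in short steps, each a Python script; the robot and the scene stay as the last script left them, time stands still between calls to the robot, and variables do not carry over. Pictures are saved under pics/ and viewed, at most 10 in all, crops included, and the job is handed in when it is done.

```bash
mkdir -p pics; cat > h.py <<'E'
import numpy as np, cv2
from workcell import ctrl
def cam(n):
    c=ctrl.read_camera(n); h,w=c["range_z"].shape
    f=h/2/np.tan(np.radians(c["fovy"])/2); z=c["range_z"].astype(float)
    u,v=np.meshgrid(np.arange(w),np.arange(h))
    P=np.stack([(u-c["cx"])/f*z,(v-c["cy"])/f*z,z],-1)@c["T"][:3,:3].T+c["T"][:3,3]
    P[z==0]=np.nan
    return c["frame"],P,c
E
python3 - <<'E'
from h import *
a,P,c=cam("top"); b,Q,d=cam("side")
print(c["T"],d["T"],c["fovy"],ctrl.get_tool_rot(),ctrl.get_time_s())
cv2.imwrite("pics/top.png",a);cv2.imwrite("pics/side.png",b)
np.savez("m.npz",P=P,Q=Q,a=a,b=b)
E
```

```text
[[-7.67892009e-03 -9.97410666e-01  7.15052310e-02  5.50963693e+02]
 [-9.99834484e-01  6.47877397e-03 -1.70008661e-02 -9.93266053e+01]
 [ 1.64935789e-02 -7.16239441e-02 -9.97295329e-01  1.05307111e+03]
 [ 0.00000000e+00  0.00000000e+00  0.00000000e+00  1.00000000e+00]] [[ 1.61064133e-01 -9.41956536e-01  2.94578052e-01  3.42914963e+02]
 [-9.86919158e-01 -1.55833808e-01  4.13085945e-02 -1.70331325e+02]
 [ 6.99431892e-03 -2.97378056e-01 -9.54734189e-01  1.04677442e+03]
 [ 0.00000000e+00  0.00000000e+00  0.00000000e+00  1.00000000e+00]] 53.51034080803317 [ 9.86111692e-01  1.66081609e-01 -1.77791699e-04 -7.73623853e-04] 0.1
```

View pics/top.png

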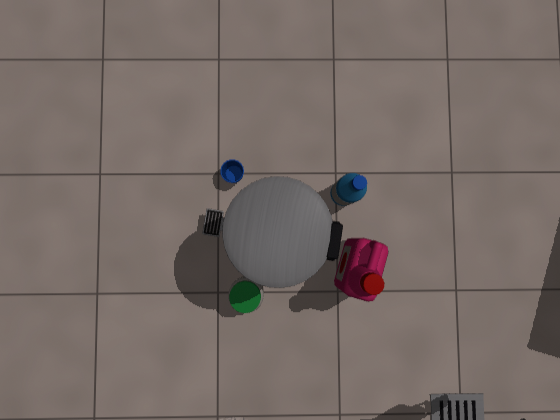

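View pics/side.png

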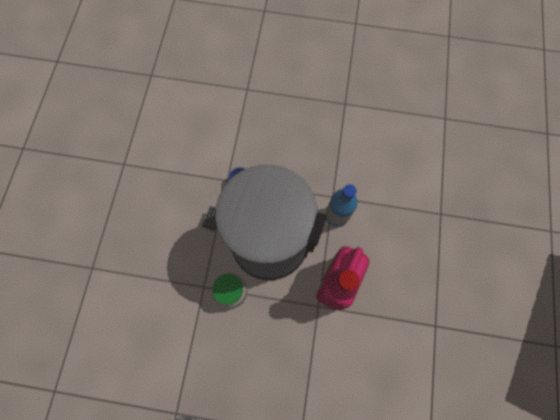

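The top view shows the pedal at about (213,222), the lid centre at (277,232), the hinge at (334,241), the cup at (232,171) and the tub at (245,297). The pedal points to world +y. The side view agrees.

```bash
python3 - <<'E'
from h import *
m=np.load("m.npz")
for n,k in (("P","a"),("Q","b")):
    P=m[n];I=m[k].astype(int)
    ok=np.isfinite(P).all(-1)
    r=lambda M:P[M]
    # lid rim band
    near=ok&(np.hypot(P[...,0]-530,P[...,1]+100)<170)
    L=near&(P[...,2]>262)&(I.max(-1)-I.min(-1)<30)
    pts=P[L][:,:2].astype(np.float32)
    (cx,cy),R=cv2.minEnclosingCircle(pts[:,None]); print(n,"lid",cx,cy,R,P[L][:,2].max())
    d=np.hypot(P[...,0]-cx,P[...,1]-cy)
    M=near&(d>122)&(d<190)&(P[...,1]>cy+60)&(P[...,2]>28)&(P[...,2]<65)&(I.max(-1)-I.min(-1)<30)
    M=cv2.morphologyEx(M.astype(np.uint8),cv2.MORPH_OPEN,np.ones((3,3)))>0
    nn,lab,st,ce=cv2.connectedComponentsWithStats(M.astype(np.uint8))
    for i in range(1,nn):
        if st[i,4]>40:
            q=P[lab==i]; c=np.array(cv2.minAreaRect(q[:,:2].astype(np.float32))[0]); print("ped",st[i],q.mean(0).round(1),q.min(0).round(1),q.max(0).round(1),cv2.minAreaRect(q[:,:2].astype(np.float32)),np.degrees(np.arctan2(*(c-[cx,cy])[::-1])),np.hypot(*(c-[cx,cy])))
    for nm,(M) in dict(cup=(I[...,0]-I[...,2]>40)&(P[...,1]>-80)&(P[...,2]>30)&(P[...,2]<60),tub=(I[...,1]-I[...,2]>40)&(I[...,1]-I[...,0]>40)&(P[...,2]>60)&(P[...,2]<100)).items():
        q=P[M&ok]
        if len(q): print(nm,cv2.minEnclosingCircle(q[:,None,:2].astype(np.float32)),np.median(q,0))
E
```

```text
P lid 561.7373046875 -116.8510971069336 111.73114013671875 299.4774914803718
ped [204 210  20  26 387] [586.7  40.8  45.7] [558.4  20.5  37.6] [619.2  66.2  53.1] ((588.200439453125, 39.40766906738281), (39.67075729370117, 65.2098388671875), 76.5389175415039) 80.38790070725508 158.4837515581434
ped [235 277  11   6  42] [453.5 -21.5  55.9] [447.2 -33.7  32.8] [458.4  -8.7  64.7] ((453.3614196777344, -21.166933059692383), (7.477015495300293, 25.58582878112793), 15.170397758483887) 138.55898450590868 144.57106107748297
cup ((714.926025390625, -0.5338755249977112), 28.688596725463867) [723.52767635   3.65381349  46.42586249]
tub ((411.28802490234375, -36.39462661743164), 34.83845901489258) [398.02517736 -41.99461865  85.11388414]
Q lid 561.019287109375 -116.85226440429688 111.85638427734375 299.9792811491998
ped [203 211  14  21 188] [577.4  47.9  46.3] [556.9  30.5  40. ] [608.9  64.9  52.1] ((581.2327270507812, 50.38271713256836), (53.01251983642578, 33.15502166748047), 8.856761932373047) 83.10817712716627 168.45213624024035
cup ((720.8525390625, 21.283681869506836), 15.651765823364258) [722.21425347  23.57040608  41.4938249 ]
tub ((409.38751220703125, -36.42486572265625), 32.64996337890625) [398.36413651 -41.34430892  85.09852418]
```

```bash
cat >> h.py <<'E'
from scipy.spatial.transform import Rotation as Rn
def geo(C,yaw,lean=25,flip=1):
    o=np.array([np.cos(yaw),np.sin(yaw),0]); s=np.radians(lean)
    z=-np.array([0,0,1])*np.cos(s)-o*np.sin(s); y=flip*np.cross([0,0,1],o); x=np.cross(y,z)
    return o,z,Rn.from_matrix(np.c_[x,y,z]).as_quat()
def pad(C,o,th,out=0):   # point on tread centre, +out outward, at pedal angle th
    r=np.array([126,22])+out*np.array([np.cos(.122),np.sin(.122)]); c,s=np.cos(th),np.sin(th)
    return np.r_[C,0]+o*(30+r[0]*c+r[1]*s)+[0,0,25-r[0]*s+r[1]*c]
E
python3 - <<'E'
from h import *
m=np.load("m.npz")
from scipy.optimize import least_squares
for n,k in (("P","a"),("Q","b")):
    P=m[n];I=m[k].astype(int)
    M=np.isfinite(P).all(-1)&(P[...,2]>272)&(I.min(-1)>75)&(np.hypot(P[...,0]-562,P[...,1]+115)<102)
    q=P[M]
    f=lambda p:np.hypot(np.hypot(q[:,0]-p[0],q[:,1]-p[1]),q[:,2]-p[2])-p[3]
    s=least_squares(f,[562,-115,80,215],loss="soft_l1"); print(n,M.sum(),s.x.round(1),np.abs(s.fun).mean())
C=np.array([563,-114.5])
print(ctrl.tips_ahead)
for fl in (1,-1):
  for lean in (20,28):
    o,z,q=geo(C,np.radians(81),lean,fl)
    for b in (300,30,0,-35):
        p=pad(C,o,.24 if b<0 else 0,3)-z*(8+max(b,0))
        print(fl,lean,b,p.round(),None if (j:=ctrl.solve_ik(p,q)) is None else np.round(j,2))
E
```

```text
P 9157 [ 563.3 -108.6 -161.2  458. ] 1.1146566041379795
Q 7544 [ 564.2 -107.8 -155.8  452.4] 1.1339187747596267
8.0
1 20 300 [604. 147. 337.] [ 0.21  0.69 -1.11  1.37  0.79  1.75  2.12]
1 20 30 [590.  55.  83.] [ 0.47  1.14 -1.34  1.7   1.26  1.64  1.85]
1 20 0 [588.  45.  55.] [ 0.49  1.2  -1.34  1.72  1.32  1.64  1.84]
1 20 -35 [589.  47.  24.] [ 0.49  1.27 -1.34  1.73  1.38  1.64  1.81]
1 28 300 [610. 185. 319.] [-0.03  0.71 -0.89  1.29  0.79  1.81  2.1 ]
1 28 30 [591.  60.  81.] [ 0.38  1.2  -1.34  1.65  1.32  1.8   1.8 ]
1 28 0 [588.  46.  54.] [ 0.41  1.25 -1.34  1.68  1.38  1.79  1.79]
1 28 -35 [589.  48.  23.] [ 0.41  1.32 -1.34  1.68  1.43  1.8   1.77]
-1 20 300 [604. 147. 337.] [ 0.19  0.66 -1.05  1.37  0.76  1.72 -1.  ]
-1 20 30 [590.  55.  83.] [ 0.12  0.72 -0.62  1.72  0.76  1.16 -1.01]
-1 20 0 [588.  45.  55.] [ 0.1   0.73 -0.56  1.75  0.77  1.1  -1.01]
-1 20 -35 [589.  47.  24.] [ 0.06  0.77 -0.51  1.75  0.78  1.04 -1.04]
-1 28 300 [610. 185. 319.] [-0.03  0.71 -0.89  1.29  0.79  1.81 -1.04]
-1 28 30 [591.  60.  81.] [ 0.07  0.79 -0.65  1.67  0.86  1.31 -1.11]
-1 28 0 [588.  46.  54.] [ 0.04  0.8  -0.59  1.7   0.86  1.25 -1.11]
-1 28 -35 [589.  48.  23.] [ 0.    0.83 -0.53  1.7   0.86  1.19 -1.13]
```

```bash
cat >> h.py <<'E'
C=np.array([563.6,-114.6]); o,z,q=geo(C,np.radians(81),24,-1)
E
python3 - <<'E'
from h import *
ctrl.grip(0.0,20)
p=ctrl.get_eef_pos(); ctrl.movel([p[0],p[1],500],max_speed=200)
a=pad(C,o,0,3)-z*8
print(ctrl.get_time_s())
ctrl.move_ptp(a-z*200+[0,0,230],q); print(ctrl.get_time_s(),np.round(ctrl.get_joints(),2))
ctrl.movel(a-z*150,max_speed=150)
print(ctrl.get_time_s(),np.round(ctrl.get_joints(),2),ctrl.get_eef_pos(),a, ctrl.get_ft_force(),ctrl.get_finger_gap(),ctrl.tips_ahead)
w,P,c=cam("wrist"); cv2.imwrite("pics/w1.png",w); t,P2,_=cam("top"); cv2.imwrite("pics/t1.png",t[100:350,100:450])
np.savez("w1.npz",P=P,w=w)
E
```

```text
2.45
5.4333 [-0.15  0.44 -0.45  1.18  0.51  1.83 -0.69]
7.425 [-0.12  0.59 -0.43  1.59  0.57  1.34 -0.9 ] [598.92871067 106.16671944 192.47734069] [588.97861275  45.63425468  54.67345641] [ 0.99018439 -0.49444289  0.60601444] -0.002636029889363052 8.0
```

View pics/w1.png

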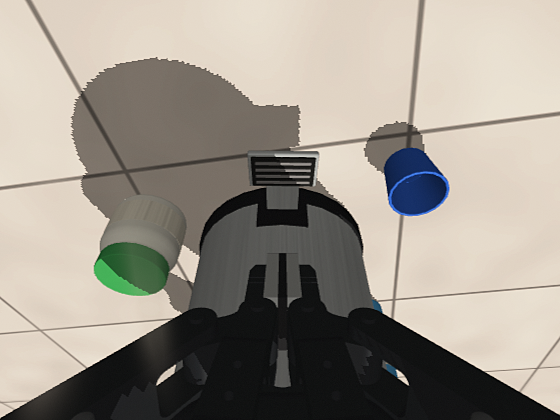

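View pics/t1.png

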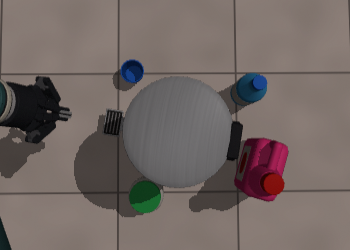

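The wrist view shows the tread at (284,168), with the fingertips at about (283,255) lined up with it. The cup and tub are clear to either side. I'll measure the tread from this view.

```bash
python3 - <<'E'
from h import *
d=np.load("w1.npz");P=d["P"]
M=np.zeros(P.shape[:2],bool);M[145:192,240:326]=1
M&=(P[...,2]>36)&(P[...,2]<60)
r=cv2.minAreaRect(P[M][:,:2].astype(np.float32)); print(M.sum(),r,P[M].mean(0))
x=P[M]; A=np.c_[(x[:,:2]-C)@o[:2],np.ones(len(x))]; print(np.linalg.lstsq(A,x[:,2],rcond=None)[0])
L=np.array([-o[1],o[0]]); u=(x[:,:2]-C)@o[:2]; v=(x[:,:2]-C)@L
print(np.percentile(u,[1,50,99]),np.percentile(v,[1,50,99]))
B=np.zeros(P.shape[:2],bool);B[205:250,190:370]=1;B&=(P[...,2]>40)&(P[...,2]<250)
s=P[B]; 
from scipy.optimize import least_squares
k=least_squares(lambda p:np.hypot(s[:,0]-p[0],s[:,1]-p[1])-100,C,loss="soft_l1");print(k.x,np.abs(k.fun).mean())
E
```

```text
2617 ((589.7492065429688, 42.38542556762695), (50.546443939208984, 63.875450134277344), 80.0807876586914) [590.80938022  48.28122962  45.22386067]
[ 0.10021576 28.67499423]
[135.10056005 166.82775802 183.76021931] [-32.33858792  -1.33665379  29.66257178]
[ 563.82531802 -109.11012624] 0.8164217526299195
```

```bash
cat >> h.py <<'E'
C=np.array([565.,-109.5])
tip=lambda th,out=1: pad(C,o,th,out)-z*8
E
python3 - <<'E'
from h import *
f=lambda:np.round(ctrl.get_ft_force(),1)
ctrl.movel(tip(0)-z*25,max_speed=100); print(f(),ctrl.get_time_s())
f0=f()
s=ctrl.movel(tip(0.06),max_speed=20,max_force=3); e=ctrl.get_eef_pos()
print(s,e-tip(0),f()-f0)
for th in np.arange(.04,.245,.04):
    if ctrl.get_eef_pos()[2]<tip(th)[2]: continue
    s=ctrl.movel(tip(th),max_speed=20,max_force=14); print(round(th,2),s,(ctrl.get_eef_pos()-tip(th)).round(1),f()-f0,ctrl.get_time_s())
    if s: break
w,P,c=cam("wrist"); cv2.imwrite("pics/w2.png",w); t,P2,_=cam("top"); cv2.imwrite("pics/t2.png",t[100:350,100:450])
np.savez("w2.npz",P=P,w=w,P2=P2,f0=f0)
E
```

```text
[ 0.2  0.6 -0.5] 8.9167
False [ 0.27685832  1.16157276 -7.53679356] [-0.2 -0.7  0.2]
0.08 False [-0.2 -0.  -0.2] [ 0.  -0.7  1.6] 10.9333
0.12 False [-0.1 -0.  -0.2] [ 0.4 -0.3  0.3] 11.3417
0.16 False [ 0.4 -0.   0.8] [-1.   0.6  7.1] 11.75
0.2 False [0.6 0.7 0.9] [-0.9  1.   7.8] 12.1583
0.24 False [0.7 1.5 0.8] [-0.3  2.2  5.9] 12.5667
```

View pics/w2.png

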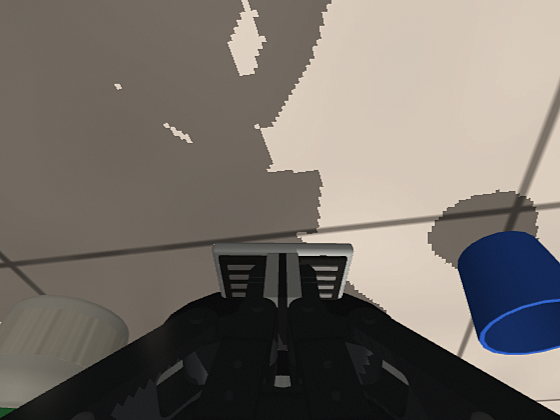

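View pics/t2.png

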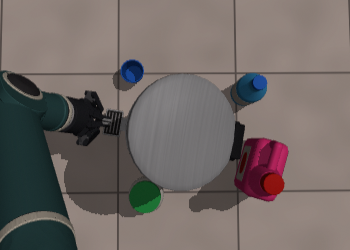

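```bash
python3 - <<'E'
from h import *
d=np.load("w2.npz");P=d["P"]; P2=d["P2"]
def loc(x): 
    x=x-np.r_[C,0]; return np.stack([x@o, x@np.r_[-o[1],o[0],0], x[...,2]],-1).round(0)
for r,c in [(248,225),(248,283),(248,345),(270,235),(295,235),(270,340),(255,265),(255,300),(265,262),(280,262),(265,305),(290,305),(320,262)]: print((r,c),loc(P[r,c]))
print("e",loc(np.array(ctrl.get_eef_pos())),loc(np.array(ctrl.get_eef_pos())+8*z))
L=P2[...,2]; 
for c in range(215,345,12): print((230,c),loc(P2[230,c]),end=" ")
E
```

```text
(248, 225) [179.  25.  34.]
(248, 283) [179.  -1.  34.]
(248, 345) [179. -28.  34.]
(270, 235) [167.  21.  37.]
(295, 235) [146.  23.  36.]
(270, 340) [167. -27.  37.]
(255, 265) [176.   7.  35.]
(255, 300) [176.  -8.  35.]
(265, 262) [179.   8.  43.]
(280, 262) [185.   8.  55.]
(265, 305) [180. -10.  44.]
(290, 305) [187.  -9.  61.]
(320, 262) [202.   6.  82.]
e [163.  -0.  24.] [160.  -0.  17.]
(230, 215) [149.  18.  36.] (230, 227) [ 85.  14. 352.] (230, 239) [ 65.  11. 358.] (230, 251) [ 46.   8. 353.] (230, 263) [ 26.   5. 349.] (230, 275) [  6.   2. 341.] (230, 287) [-15.  -1. 335.] (230, 299) [-36.  -5. 327.] (230, 311) [-57.  -8. 317.] (230, 323) [-80. -12. 304.] (230, 335) [-103.  -16.  288.]
```

The pedal is only down about 10 mm (lid about 0.37 rad). The shut fingertips sit about 20 mm farther back than nominal, so I'll keep pressing along the pedal's arc with the force guarded.

```bash
python3 - <<'E'
from h import *
f0=np.load("w2.npz")["f0"]
f=lambda:np.round(ctrl.get_ft_force()-f0,1)
b=np.array(tip(.24))
for th in list(np.arange(.11,.235,.04))+[.245,.255,.265,.275]:
    t=b+pad(C,o,th,1)-pad(C,o,.07,1)
    s=ctrl.movel(t,max_speed=20,max_force=10); print(round(th,3),s,(ctrl.get_eef_pos()-t).round(1),f(),ctrl.get_time_s())
    if s or f()[2]>13: break
np.savez("pr.npz",b=b,th=th)
w,P,c=cam("wrist"); t,P2,_=cam("top"); cv2.imwrite("pics/w3.png",np.hstack([w[150:400,130:450],t[100:350,100:450]]))
def loc(x): 
    x=x-np.r_[C,0]; return np.stack([x@o, x@np.r_[-o[1],o[0],0], x[...,2]],-1).round(0)
print(ctrl.get_eef_pos())
for c in range(215,345,12): print((230,c),loc(P2[230,c]),end=" ")
E
```

```text
0.11 False [0.6 1.4 0.6] [0.4 3.  5.4] 13.075
0.15 False [0.6 1.3 0.3] [0.6 4.2 4.3] 13.4833
0.19 False [ 0.5  1.1 -0.1] [1.1 4.4 3.7] 13.8917
0.23 False [-0.2 -0.5 -0.2] [0.5 1.4 1.7] 14.3
0.245 False [-0.5 -1.  -0.2] [ 0.1 -0.   2.6] 14.55
0.255 False [-0.5 -0.9  0.1] [-2.7 -1.4  5.3] 14.8
0.265 False [-0.4 -0.9  0.7] [-2.8 -0.8  8.1] 15.05
0.275 False [-0.3 -0.8  1.8] [-4.5  0.2 15.1] 15.3
[590.02899879  49.55857313  -0.9619946 ]
(230, 215) [152.  18.  15.] (230, 227) [ 95.  14. 268.] (230, 239) [87. 10. 97.] (230, 251) [60.  5. 94.] (230, 263) [ 32.   2. 119.] (230, 275) [  5.  -3. 101.] (230, 287) [-22.  -7.  89.] (230, 299) [-50. -11.  89.] (230, 311) [-77. -15.  90.] (230, 323) [-60.  -5. 476.] (230, 335) [-79.  -9. 453.]
```

View pics/w3.png

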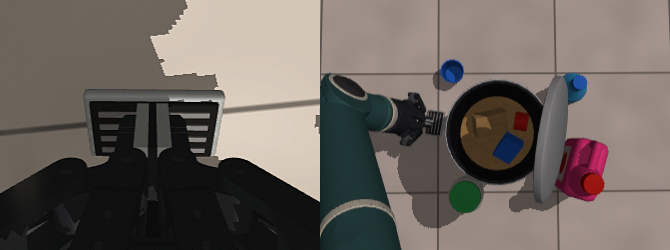

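The lid is wide open and the pedal is on its stop. Next I hold, then release slowly.

```bash
python3 - <<'E'
from h import *
f0=np.load("w2.npz")["f0"]; b=np.load("pr.npz")["b"]
f=lambda:np.round(ctrl.get_ft_force()-f0,1)
ctrl.pause(2.8); print(f(),ctrl.get_time_s())
for th in [.25,.21,.17,.13,.09,.06,.03,.01,-.01,-.03,-.05]:
    ctrl.movel(b+pad(C,o,th,1)-pad(C,o,.07,1),max_speed=4.5); print(round(th,3),f(),ctrl.get_time_s())
w,P,c=cam("wrist"); t,P2,_=cam("top"); cv2.imwrite("pics/w4.png",np.hstack([w[150:400,130:450],t[100:350,100:450]]))
for p in [(230,227),(230,260),(230,311)]: print(P2[p].round())
E
```

```text
[-4.6  0.2 14.9] 18.2
0.25 [-2.6 -1.8  4.1] 19.0667
0.21 [2.3 2.8 4.6] 20.3583
0.17 [2.1 4.2 4.2] 21.65
0.13 [1.3 3.6 5. ] 22.9417
0.09 [2.4 4.1 6.6] 24.2333
0.06 [2.3 4.2 7.1] 25.2417
0.03 [1.6 4.7 8.6] 26.25
0.01 [1.8 3.8 8.4] 26.975
-0.01 [1.8 4.9 7.9] 27.7
-0.03 [ 0.7 -0.9  1.8] 28.425
-0.05 [-0.8 -0.6  1.3] 29.15
[566. -16. 286.]
[565. -77. 295.]
[ 564. -169.  293.]
```

View pics/w4.png

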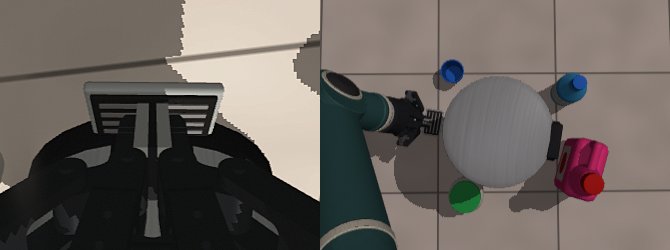

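The lid is shut and the bottles, tub and cup haven't moved. I'll back off along the tool axis and hand in.

```bash
python3 - <<'E'
from h import *
e=np.array(ctrl.get_eef_pos())
ctrl.movel(e-z*15+[0,0,3],max_speed=15); ctrl.movel(e-z*130,max_speed=80); ctrl.pause(.5)
print(ctrl.get_ft_force(),ctrl.get_time_s()); _,P,_=cam("top"); print(P[230,227].round(),P[222,213].round())
print(ctrl.finish_job())
E
```

```text
[ 0.30202761 -0.57125587  0.81337585] 32.6333
[566. -16. 287.] [590.  44.  47.]
the job is handed in; nothing more can be done
None
```

I pressed the pedal right down, held the lid wide open for about 3 s, and let it down softly over about 10 s; the bin, bottles, tub and cup look unmoved in the last pictures, and the job is handed in at about 33 s.

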